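File the jam jars and hold the clamp arm over the canning rack

ROBOT

A 6-joint arm with a two-finger parallel gripper is mounted at the origin on the work surface. World frame = base frame: x ahead of the robot, y to its left, z up, the work surface at z = 0. Lengths are in m, angles in rad, forces in N, time in s.
With the tool pointing down it reaches from about 0.325 to 0.85 m from the base axis. Payload 15.5 kg.
Tool frame: the origin (TCP) lies at the centre of the arm's flange, where the gripper is bolted on; the fingertips stand 191 mm ahead of it and the grasp point (between the pads) lies manip.grip_depth ahead of it (manip.grip_depth is the distance from the TCP to the grasp point, in m); z points along the fingers, y is the line along which they close (so a half turn about z gives the same grasp; the last joint's range is limited). The gripper opens to 91 mm and grips with 3 to 60 N. Pads are 32 mm wide; open, the fingers measure 118 mm over their backs; the gripper's body (76 mm by 178 mm) begins 60 mm behind the grasp point.
Start: joints at [1.234, 0.494, 1.345, -0, 1.302, -0.096], TCP at [0.15, 0.607, 0.405] pointing down, gripper open.
Joint ranges: [-2.91, 2.91], [-0.82, 2.16], [0.22, 2.67], [-1.22, 4.37], [0.12, 2.79], [-3.08, 3.08]. Speed limits (rad/s): [1.89, 1.89, 2.57, 3.01, 3.01, 3.01].

INTERFACE

Orientations are given as [roll, pitch, yaw] about the fixed x, y, z axes, in that order (R = Rz(yaw) Ry(pitch) Rx(roll)).
In Python, from plant import status, vision, close_job, manip gives the robot as it stands.
- The arm moves only by the shell command python3 -m jog 'ROWS' [FORCE]. ROWS is JSON, a list of rows, each a list of 3 entries, a list of its own where there are three numbers: the shift along the tool's x, y, z in cm, then the turn, a rotation vector about the tool's x, y, z in rad, then the finger opening in cm, from 0 to 9.12. In form: [[[x, y, z], [wx, wy, wz], claw], ...]. A call has 1 to 8 rows; each row shifts and turns the commanded pose from where the row before left it, along the tool's axes as they then stand; what a row does not reach is not made up. A row lasts 1/8 s, in which the tool goes at most 62.5 mm and 10.7 degrees, less where a joint would pass 70% of its speed; a pose out of reach is approached as far as the arm can. A call with a gripper value outside its range is refused whole. The fingers move at their own pace and stop on an object; FORCE is the grip in N (left out, the last holds). Time passes only in rows, so rows that do not move let the fingers close. It gives the time, the measured TCP pose, the force, the opening and the grip force at its end, in the units of the state.
- status.read_state(): the state, without advancing time (a new reading comes with each control period).
- vision.grab_frame(name): name is "scene" or "top" or "wrist"; returns a dict with "frame" (400x640x3 uint8, blue, green, red), "fx", "fy", "cx", "cy" (pixels), "rvec" (rotation vector, rad) and "tvec" (3), from world to camera coordinates, as OpenCV has them; the wrist camera has in their place "hand_eye" (4x4, takes a point from camera to tool coordinates, whose origin is the TCP and whose axes are the flange's). Camera axes: x right, y down, z forward; pixel columns grow to the right and rows downward; lengths in m; the calibration is good to about 2 mm. The wrist camera is an equidistant fisheye: a pixel r from the principal point sees the ray r / f radians off the axis. A picture is of the moment at which its call begins: read the wrist's pose just before it. There is no depth.
- close_job(): hands the job in; it is judged then, once.
The state is a dict: "time_s": time; "qpos": joint angles; "joint_vel": joint speeds; "effort": joint torques, N m; "tcp_pos": TCP position; "orientation": TCP orientation; "contact_force": force on the tool from outside, world axes, zero at the start; "moment": the same for the moment, N m; "opening": finger opening in m; "finger_force": force on a finger pad.
Only numpy, scipy, OpenCV 4.12 (cv2) and the standard library are available. Lean on these libraries where they do the work, as an engineer would, in place of code of your own. Each camera call takes 0.05 s, during which the arm holds its last target. There are 200 camera calls.

TASK

Push the two loose red-lidded jam jars along the counter, one by one and without lifting or tipping them, into single file between the canning rack's rails, until all three jars stand close together against the rack's stop. Then pick up the blue iron clamp arm by its balance point (the yellow band) and hold it level and still a few centimetres above the rack, its heavy head over the dark post and its foot out over the jar lids, lined up with the rails. Finish while still holding it there, and leave the other things on the counter alone.

Things in the scene. Friction and masses are not known exactly. Their poses are not given: they have to be found in the camera images.
- rack: Aluminium canning rack, fixed. Origin: on the counter, middle of the stop's flat front face. y runs along the lane from the stop out through the mouth, x across it, z up. Stop block behind the face: 100 mm wide (x), 55 deep, 50 high. Two rails, 18 mm high and 8 thick, run 145 mm from the stop; the lane between is 56 mm wide, its floor the bare counter. Packed jar centres: y = 24, 72 and 120 mm.
- rack_post (a point): Middle of the top of the dark steel post on the stop block (40 mm across the lane, 45 mm along it), 29.5 mm behind the stop's face, 72 mm above the counter. Axes as the rack's.
- rack_mouth (a point): Middle of the lane on the counter where the parallel rails end, 145 mm from the stop. From here two guides, 18 mm high like the rails, flare out about 12 mm to each side, ending 177 mm from the stop.
- jar_a: Loose jam jar, dark red with a red lid and paper label, 48 mm in diameter, 68 mm high, about 0.2 kg, standing on the counter outside the mouth, the nearer of the two loose ones. Origin: centre of its underside, z up its axis.
- jar_b: Loose jam jar just like jar_a, standing further out from the mouth. Origin: centre of its underside.
- jar_c: Third jam jar, same size, loose, already standing in the lane near the stop. Origin: centre of its underside.
- clamp: Blue-enamelled iron clamp arm, 0.55 to 0.8 kg, lying like a low bridge on head and foot, beyond the rack. Origin: underside level, below the balance point. y runs from head to foot, z up. Head 44 mm wide (x), 36 long, 36 high, centre y = -56 mm. Bar 16 wide, 14 thick, 22 to 36 mm above the underside, y = -38 to 134 mm. Black rubber foot 30 mm in diameter under the bar, centre y = 119 mm.
- clamp_balance (a point): Balance point (centre of mass along the length) of the clamp arm: on the middle of the bar, 29 mm above the underside, 38 mm from the head's face towards the foot, marked by a yellow band 10 mm long. Axes as the clamp's.
- clamp_head (a point): Centre of the head's underside.
- clamp_foot (a point): Centre of the foot's underside.
- spare_lid: Bystander: red jar lid lying flat beside the rack on the robot's side, 52 mm in diameter, 14 mm high. Origin: centre of its underside.
- candle: Bystander: pink candle cup, 60 mm in diameter, 55 mm high. Origin: centre of its underside.
- honey: Bystander: amber honey jar with a yellow lid, 60 mm in diameter, 85 mm high. Origin: centre of its underside.
- mug: Bystander: white mug, 80 mm in diameter, 90 mm high. Origin: centre of its underside.
- green_bottle: Bystander: green glass bottle, 68 mm in diameter, 190 mm high. Origin: centre of its underside.
There are look-alikes about, which are no part of the job. Leave any green, purple or turquoise look-alike of the jar_b alone.

How it is judged:
By the outcome, as a careful person would: the job done as asked, in the order asked, and still so for the second after the job is handed in, while the arm keeps its last pose, push and grip.
It also fails if it takes over 67 s, if anything falls off the work surface, if the arm or the gripper's body presses on something with over 40 N, if the wrist force passes 120 N, or if a joint passes its speed limit or range.

## Working session

There is one attempt and no reset: what is moved stays moved. The work goes in short steps, Python scripts to look and compute and a shell command to move; the robot and the scene stay as the last step left them, time stands still between calls to the robot, and variables do not carry over. Pictures are saved under pics/ and viewed, at most 10 in all, crops included, and the job is handed in when it is done.

```bash
ls; mkdir -p pics; python3 - <<'E'
from plant import status, vision, manip
import cv2, numpy as np
print(status.read_state()); print(manip.grip_depth)
for n in ("scene","top"):
    d=vision.grab_frame(n); cv2.imwrite(f"pics/{n}0.png",d["frame"]); np.save(f"pics/{n}.npy",d,allow_pickle=True)
    print({k:v for k,v in d.items() if k!="frame"})
E
```

```text
pics
{'time_s': 0.0, 'qpos': array([ 1.23349812e+00,  4.94180154e-01,  1.34613537e+00, -1.23453708e-05,
        1.30247437e+00, -9.55407956e-02]), 'joint_vel': array([-0.001113  ,  0.00207765, -0.00056001, -0.0020897 , -0.00176682,
       -0.00117153]), 'effort': array([-1.29394299e-03, -8.78840661e+01, -3.81843996e+01,  7.05755269e-02,
        5.35056903e-02, -6.70710642e-05]), 'tcp_pos': array([0.14960545, 0.606679  , 0.40413857]), 'orientation': array([-3.14039974e+00, -1.02366060e-04,  2.89983846e+00]), 'contact_force': array([-0.02519989, -1.0505451 ,  0.40616008]), 'moment': array([ 0.03384124,  0.04476682, -0.0120965 ]), 'finger_force': 0.0, 'opening': 0.09121364886416261}
0.172
{'fx': 373.37633217795377, 'fy': 373.37633217795377, 'cx': 318.3333931740007, 'cy': 198.516186829626, 'rvec': array([ 1.8951347 ,  1.70926   , -0.64077419]), 'tvec': array([-0.05952545, -0.34718852,  1.36479151])}
{'fx': 400.9397465565624, 'fy': 400.9397465565624, 'cx': 323.812073585383, 'cy': 187.2854334360842, 'rvec': array([ 2.21818906, -2.16080055,  0.10082197]), 'tvec': array([-0.00256613,  0.5296801 ,  0.98571684])}
```

View pics/top0.png

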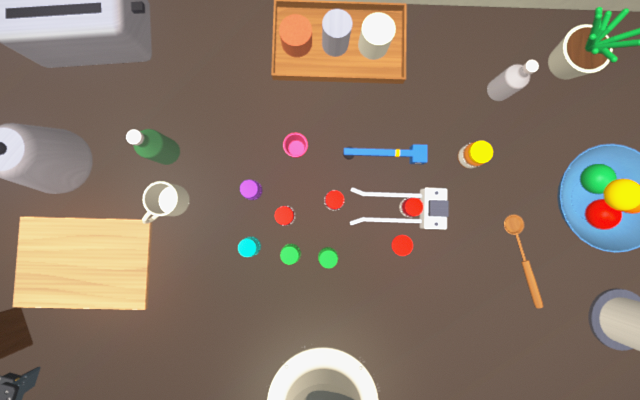

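View pics/scene0.png

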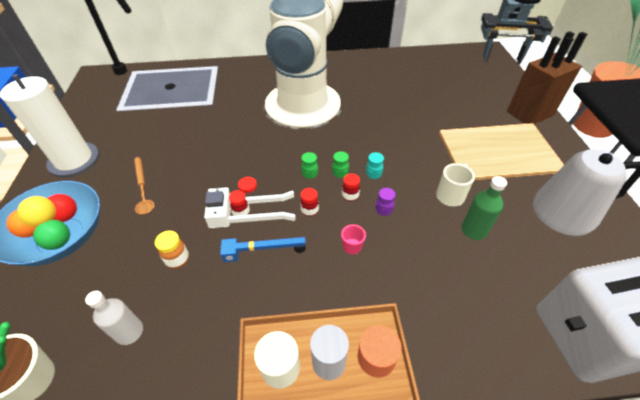

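The top view shows the rack with its stop at (435,208) and mouth at (355,205). jar_a is at (334,200), jar_b at (284,215) and jar_c at (413,207). The clamp's bar runs from (347,152) to its head at (420,153), with the band at (398,153). The spare lid is at (403,245).

```bash
cat > h.py <<'E'
import cv2, numpy as np
def cam(d):
    R,_=cv2.Rodrigues(d["rvec"]); t=np.array(d["tvec"]); return R,t
def ray(d,u,v,z):
    R,t=cam(d); c=-R.T@t; r=R.T@np.array([(u-d["cx"])/d["fx"],(v-d["cy"])/d["fy"],1]); return c+r*(z-c[2])/r[2]
def proj(d,p):
    R,t=cam(d); q=R@np.array(p)+t; return q[0]/q[2]*d["fx"]+d["cx"],q[1]/q[2]*d["fy"]+d["cy"]
def blobs(f,lo,hi,amin=20,lo2=None,hi2=None):
    h=cv2.cvtColor(f,cv2.COLOR_BGR2HSV); m=cv2.inRange(h,lo,hi)
    if lo2: m|=cv2.inRange(h,lo2,hi2)
    n,l,s,c=cv2.connectedComponentsWithStats(m)
    return [(c[i].round(2),s[i].tolist(),l==i) for i in range(1,n) if s[i][4]>=amin]
RED=((0,180,90),(5,255,255),30,(174,180,90),(180,255,255))
E
python3 - <<'E'
from h import *
T=np.load("pics/top.npy",allow_pickle=True).item(); S=np.load("pics/scene.npy",allow_pickle=True).item()
for nm,a in (("red",RED),("blue",((100,150,60),(125,255,255),30)),("yel",((22,150,120),(35,255,255),8)),("white",((0,0,150),(180,60,255),60)),("purple",((125,100,60),(165,255,255),30)),("cyan",((80,150,60),(97,255,255),30)),("green",((50,150,60),(79,255,255),30))):
    for n,d in (("T",T),("S",S)):
        for c,s,m in blobs(d["frame"],*a):
            print(nm,n,c,s,"z.068",ray(d,*c,.068).round(4)[:2],"z0.014",ray(d,*c,.014).round(4)[:2])
f=T["frame"][130:280,230:460]; cv2.imwrite("pics/tc.png",cv2.resize(f,None,fx=3.4,fy=3.4,interpolation=cv2.INTER_CUBIC))
R,t=cam(T); print(-R.T@t, R)
E
```

```text
red T [334.28 199.34] [326, 191, 18, 18, 256] z.068 [ 0.4977 -0.0137] z0.014 [ 0.5003 -0.0159]
red T [412.46 206.63] [403, 198, 20, 18, 280] z.068 [ 0.4852 -0.201 ] z0.014 [ 0.4871 -0.2138]
red T [602.21 214.83] [586, 200, 35, 29, 726] z.068 [ 0.4775 -0.6589] z0.014 [ 0.4789 -0.6977]
red T [283.6  215.24] [275, 206, 19, 19, 265] z.068 [0.4568 0.1057] z0.014 [0.4571 0.1102]
red T [401.92 245.05] [392, 235, 21, 21, 351] z.068 [ 0.3935 -0.1767] z0.014 [ 0.3902 -0.1881]
red S [351.14 183.16] [343, 174, 17, 20, 270] z.068 [0.4729 0.1031] z0.014 [0.4239 0.1139]
red S [241.97 192.8 ] [230, 177, 27, 34, 517] z.068 [ 0.4758 -0.1912] z0.014 [ 0.427  -0.2018]
red S [308.85 197.7 ] [301, 188, 17, 21, 293] z.068 [ 0.5122 -0.0153] z0.014 [ 0.4661 -0.0132]
red S [ 63.39 206.84] [49, 195, 27, 26, 460] z.068 [ 0.4743 -0.6525] z0.014 [ 0.4254 -0.6964]
blue T [416.11 153.25] [401, 145, 26, 18, 344] z.068 [ 0.6143 -0.2087] z0.014 [ 0.6234 -0.2219]
blue T [368.55 151.71] [344, 148, 51, 8, 319] z.068 [ 0.6148 -0.0936] z0.014 [ 0.6239 -0.1004]
blue S [ 8.66 74.47] [0, 66, 25, 24, 312] z.068 [-0.2097 -1.076
[... 5174 characters left out ...]
] [281, 245, 19, 20, 270] z.068 [0.3649 0.0893] z0.014 [0.36   0.0928]
green T [327.58 257.95] [319, 249, 19, 19, 287] z.068 [ 0.3591 -0.0012] z0.014 [ 0.3538 -0.0027]
green S [309.04 164.95] [302, 153, 15, 25, 328] z.068 [ 0.3903 -0.0047] z0.014 [ 0.3353 -0.0018]
green S [340.22 163.91] [333, 152, 15, 25, 319] z.068 [0.3959 0.0839] z0.014 [0.3412 0.0932]
green S [ 51.37 234.97] [34, 221, 35, 28, 737] z.068 [ 0.5636 -0.6513] z0.014 [ 0.5211 -0.6952]
green S [  2.55 341.8 ] [0, 322, 9, 47, 235] z.068 [ 0.8231 -0.6544] z0.014 [ 0.7995 -0.6986]
[0.45236434 0.02579867 1.02318435] [[ 0.02557599 -0.9995383   0.01640293]
 [-0.99672292 -0.02675669 -0.07633806]
 [ 0.0767417  -0.01439676 -0.99694706]]
```

View pics/tc.png

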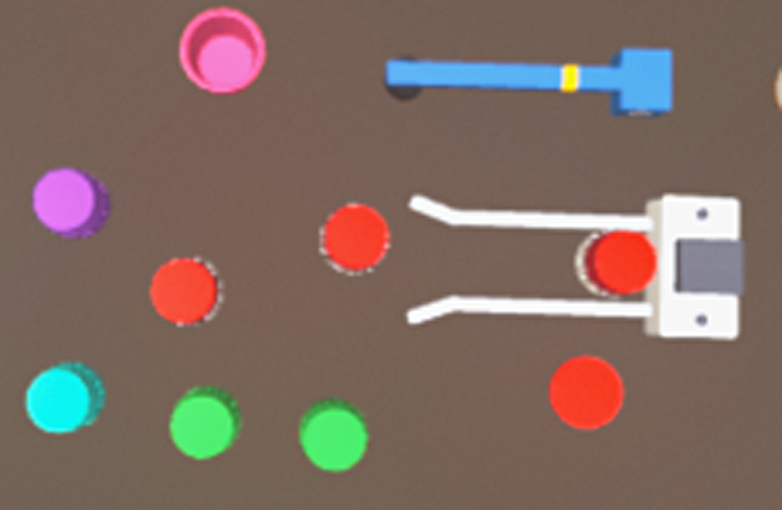

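The enlarged crop gives clear rail lines, with upper rail y=217 to 223 and lower rail y=303 to 310 for crop x=455 to 650. The post spans (677–744, 239–293) and the yellow band is at (570,78). Next I'll compute the rack, jar and clamp frames.

```bash
python3 - <<'E'
from h import *
T=np.load("pics/top.npy",allow_pickle=True).item(); S=np.load("pics/scene.npy",allow_pickle=True).item()
C=lambda x,y,z: ray(T,230+x/3.4-.35,130+y/3.4-.35,z)[:2]
# rails: refine by white mask rows at columns
f=T["frame"]; g=f.min(axis=2).astype(float)
pts={0:[],1:[]}
for u in range(368,402,2):
    for k,(a,b) in enumerate(((188,199),(215,226))):
        w=np.clip(g[a:b,u]-110,0,None); v=(np.arange(a,b)*w).sum()/w.sum(); pts[k].append(ray(T,u,v,.018)[:2])
L=[]
for k in pts:
    p=np.array(pts[k]); c=np.polyfit(p[:,1],p[:,0],1); L.append(c); print("rail",k,c,"resid",np.std(p[:,0]-np.polyval(c,p[:,1])))
m=(L[0]+L[1])/2; print("sep",np.polyval(L[0],-.15)-np.polyval(L[1],-.15),"lane centre x=",m,"at y=-.08,-.25:",np.polyval(m,[-.08,-.25]))
print("post corners z.072",[C(*q,.072).round(4) for q in((677,239),(677,293),(744,239),(744,293))])
print("stop top front z.05",C(662,203,.05),C(659,332,.05)," back",C(739,201,.05),C(738,337,.05))
print("rail bend",C(455,217,.018),C(455,303,.018)," flare end",C(413,202,.018),C(411,318,.018))
print("jar a,b,c, top",[C(*q,.068).round(4) for q in((355,238),(185,291),(625,262))])
print("clamp band z.036",C(570,77,.036),"bar end mid",C(388,73,.036),"head top corners",[C(*q,.036).round(4) for q in((621,48),(671,50),(671,110),(621,106))])
# two-view check of lids / band
def tri(a,b):
    P=lambda d:np.diag([1,1,1])@np.array([[d["fx"],0,d["cx"]],[0,d["fy"],d["cy"]],[0,0,1]])@np.hstack([cam(d)[0],cam(d)[1].reshape(3,1)])
    X=cv2.triangulatePoints(P(T),P(S),np.array(a,float).reshape(2,1),np.array(b,float).reshape(2,1)); return (X[:3]/X[3]).ravel().round(4)
print("tri a",tri((334.28,199.34),(308.85,197.7)),"b",tri((283.6,215.24),(351.14,183.16)),"band",tri((397.2,152.65),(250.9,245.2)))
for c,s,m_ in blobs(f,(100,150,60),(125,255,255),100):
    p=cv2.fitLine(np.argwhere(m_)[:,::-1].astype(np.float32),cv2.DIST_L2,0,.01,.01).ravel(); print(c,p)
cl=np.array(C(388,73,.036))-C(570,77,.036); print("clamp len",np.linalg.norm(cl),"dir dx/dy",cl[0]/cl[1])
E
```

```text
rail 0 [0.00572281 0.51731799] resid 8.684309613165015e-05
rail 1 [0.00575594 0.45342281] resid 0.00012279817173879034
sep 0.06390014562095514 lane centre x= [0.00573938 0.4853704 ] at y=-.08,-.25: [0.48491125 0.48393555]
post corners z.072 [array([ 0.502 , -0.2389]), array([ 0.4643, -0.2391]), array([ 0.5033, -0.2861]), array([ 0.4655, -0.2862])]
stop top front z.05 [ 0.52879845 -0.23403927] [ 0.43644258 -0.232477  ]  back [ 0.53172976 -0.28965015] [ 0.43431615 -0.28912807]
rail bend [ 0.51680925 -0.08887706] [ 0.4533762  -0.09002003]  flare end [ 0.52710254 -0.05754402] [ 0.44155244 -0.05781448]
jar a,b,c, top [array([ 0.497 , -0.0132]), array([0.4569, 0.1046]), array([ 0.4851, -0.2034])]
clamp band z.036 [ 0.62075745 -0.16944167] bar end mid [ 0.61993384 -0.03580506] head top corners [array([ 0.6433, -0.2068]), array([ 0.6429, -0.2437]), array([ 0.5984, -0.244 ]), array([ 0.6004, -0.2072])]
tri a [ 0.4985 -0.0145  0.0519] b [0.4569 0.1069 0.0503] band [ 0.6206 -0.1702  0.0315]
[416.11 153.25] [9.9931979e-01 3.6878135e-02 4.1611337e+02 1.5324709e+02]
[368.55 151.71] [9.9950653e-01 3.1410854e-02 3.6854858e+02 1.5171474e+02]
clamp len 0.13363914459286233 dir dx/dy -0.006163068266556119
```

```bash
python3 -m jog '[[[0,0,0],[0,0,0.167],3.5],[[0,0,0],[0,0,0.167],3.5],[[0,0,0],[0,0,0.167],3.5],[[0,0,0],[0,0,0.167],3.5],[[0,0,0],[0,0,0.167],3.5],[[0,0,0],[0,0,0.167],3.5],[[0,0,0],[0,0,0.167],3.5],[[0,0,0],[0,0,0.167],3.5]]'
python3 -m jog '[[[-4.1,2.48,0],[0,0,0],3.5],[[-4.1,2.48,0],[0,0,0],3.5],[[-4.1,2.48,0],[0,0,0],3.5],[[-4.1,2.48,0],[0,0,0],3.5],[[-4.1,2.48,0],[0,0,0],3.5],[[-4.1,2.48,0],[0,0,0],3.5],[[-4.1,2.48,0],[0,0,0],3.5],[[0,0,0],[0,0,0],3.5]]'
```

```text
time_s: 1.1
tcp_pos: [0.1496, 0.6067, 0.4044]
orientation: [-3.141, 0.001, 1.558]
contact_force: [-0.2, -0.7, -0.9]
opening: 0.0351
finger_force: 0.0
time_s: 2.1
tcp_pos: [0.3223, 0.3165, 0.4046]
orientation: [-3.141, 0.001, 1.56]
contact_force: [0.5, 0.2, 0.6]
opening: 0.0351
finger_force: 0.0
```

```bash
python3 -m jog '[[[-4.67,2.97,0],[0,0,0],3.5],[[-4.67,2.97,0],[0,0,0],3.5],[[-4.67,2.97,0],[0,0,0],3.5],[[-4.67,2.97,0],[0,0,0],3.5],[[-4.67,2.97,0],[0,0,0],3.5],[[-4.67,2.97,0],[0,0,0],3.5],[[0,0,0],[0,0,-0.005],3.5],[[0,0,0],[0,0,0],3.5]]'
python3 -m jog '[[[0,0,5],[0,0,0],3.5],[[0,0,5],[0,0,0],3.5],[[0,0,5],[0,0,0],3.5],[[0,0,2],[0,0,0],3.5],[[0,0,0],[0,0,0],3.5]]'
python3 - <<'E'
from h import *; from plant import vision
d=vision.grab_frame("top"); cv2.imwrite("pics/t1.png",cv2.resize(d["frame"][120:280,220:460],None,fx=3.3,fy=3.3,interpolation=cv2.INTER_CUBIC))
w=vision.grab_frame("wrist"); cv2.imwrite("pics/w1.png",w["frame"])
E
```

```text
time_s: 3.1
tcp_pos: [0.4973, 0.0378, 0.4044]
orientation: [-3.141, -0.0, 1.569]
contact_force: [-0.9, 0.2, -0.4]
opening: 0.0348
finger_force: 0.0
time_s: 3.72
tcp_pos: [0.4966, 0.0385, 0.2337]
orientation: [-3.139, -0.0, 1.57]
contact_force: [0.0, -0.0, 0.3]
opening: 0.0348
finger_force: 0.0
```

View pics/w1.png

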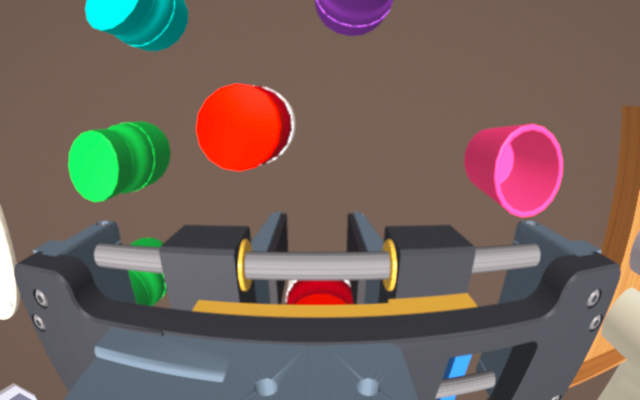

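The wrist view shows jar_a (320,295) centred between the two fingertips at x≈275 and 365. jar_b at (245,127) is clear behind.

```bash
python3 -m jog '[[[0,0,0.9],[0,0,0],3.5],[[0,0,0.9],[0,0,0],3.5],[[-0.8,0,0],[0,0,0],3.5],[[-0.8,0,0],[0,0,0],3.5],[[-0.8,-0.1,0],[0,0,0],3.5],[[-0.8,-0.15,0],[0,0,0],3.5],[[-0.8,-0.15,0],[0,0,0],3.5],[[-0.8,-0.15,0],[0,0,0],3.5]]'
python3 -m jog '[[[-0.8,-0.15,0],[0,0,0],3.5],[[-0.8,-0.15,0],[0,0,0],3.5],[[-0.8,-0.15,0],[0,0,0],3.5],[[-0.8,-0.15,0],[0,0,0],3.5],[[0,0,0],[0,0,0],3.5]]'
python3 - <<'E'
from h import *; from plant import vision
d=vision.grab_frame("top"); cv2.imwrite("pics/t2.png",cv2.resize(d["frame"][120:280,220:460],None,fx=3.3,fy=3.3,interpolation=cv2.INTER_CUBIC))
for c,s,m in blobs(d["frame"],*RED): print(c,s,ray(d,*c,.068)[:2].round(4))
E
```

```text
time_s: 4.82
tcp_pos: [0.4917, -0.0114, 0.2168]
orientation: [3.142, -0.0, 1.569]
contact_force: [-0.3, 2.2, 0.9]
opening: 0.0351
finger_force: 1.0
time_s: 5.45
tcp_pos: [0.4857, -0.0434, 0.2167]
orientation: [-3.141, 0.0, 1.568]
contact_force: [1.0, 0.7, -0.7]
opening: 0.035
finger_force: 0.0
[417.41 207.16] [413, 198, 10, 18, 121] [ 0.4843 -0.2128]
[602.3 214.8] [586, 200, 36, 29, 737] [ 0.4775 -0.6592]
[283.48 215.25] [275, 207, 18, 18, 262] [0.4568 0.106 ]
[409.04 242.46] [407, 237, 6, 11, 48] [ 0.4001 -0.1936]
```

View pics/t2.png

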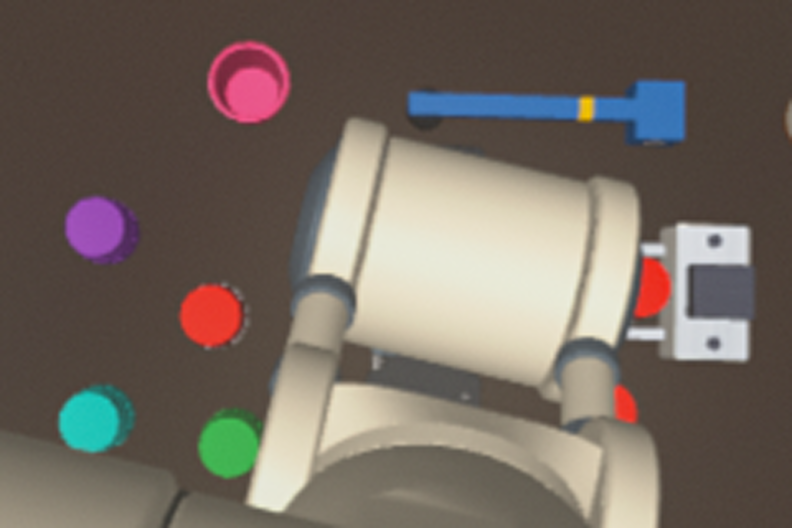

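The arm hides jar_a in the top view. The bystanders haven't moved. I'll check jar_a in the scene view as I push.

```bash
cat > red.py <<'E'
from h import *; from plant import vision
d=vision.grab_frame("scene")
for c,s,m in blobs(d["frame"],*RED):
    v,u=np.argwhere(m).T
    if u.min()>150: # lid: use full-blob centre; blob = lid only; its height centre ~ .058
        print(c,s,ray(d,*c,.055)[:2].round(4))
for p in ((.4846,-.2095),(.4846,-.1615),(.4848,-.1135)): print("packed expect",np.round(proj(d,(*p,.055)),1))
E
python3 red.py
python3 -m jog '[[[-0.8,-0.05,0],[0,0,0],3.5],[[-0.8,0,0],[0,0,0],3.5],[[-0.8,0,0],[0,0,0],3.5],[[-0.8,0,0],[0,0,0],3.5],[[-0.8,0,0],[0,0,0],3.5],[[-0.8,0,0],[0,0,0],3.5],[[-0.8,0,0],[0,0,0],3.5],[[0,0,0],[0,0,0],3.5]]'; python3 red.py
```

```text
[351.06 183.14] [343, 174, 17, 20, 273] [0.461  0.1055]
[241.96 192.76] [230, 177, 27, 34, 517] [ 0.4639 -0.1938]
[280.7  194.92] [278, 187, 6, 19, 64] [ 0.4831 -0.0894]
packed expect [235.8 199. ]
packed expect [253.8 197.5]
packed expect [271.8 196.1]
time_s: 6.55
tcp_pos: [0.4852, -0.0994, 0.2167]
orientation: [3.141, 0.0, 1.568]
contact_force: [-0.1, 1.0, 0.6]
opening: 0.0352
finger_force: 0.0
[351.09 183.12] [343, 174, 17, 20, 272] [0.461  0.1056]
[241.98 192.82] [230, 177, 27, 34, 521] [ 0.4641 -0.1937]
packed expect [235.8 199. ]
packed expect [253.8 197.5]
packed expect [271.8 196.1]
```

```bash
python3 -m jog '[[[-0.4,0,0],[0,0,0],3.5],[[-0.4,0,0],[0,0,0],3.5],[[-0.4,0,0],[0,0,0],3.5],[[-0.4,0,0],[0,0,0],3.5],[[-0.4,0,0],[0,0,0],3.5],[[-0.3,0,0],[0,0,0],3.5]]'; for i in 1 2 3; do :; done
python3 -m jog '[[[-0.25,0,0],[0,0,0],3.5]]'; python3 -m jog '[[[-0.15,0,0],[0,0,0],3.5]]'; python3 red.py
```

```text
time_s: 7.35
tcp_pos: [0.4851, -0.1221, 0.2167]
orientation: [3.142, 0.0, 1.569]
contact_force: [-0.6, 1.6, 0.8]
opening: 0.0349
finger_force: 0.9
time_s: 7.48
tcp_pos: [0.4851, -0.1245, 0.2167]
orientation: [-3.142, -0.0, 1.569]
contact_force: [0.0, 1.9, 0.6]
opening: 0.0349
finger_force: 0.9
time_s: 7.6
tcp_pos: [0.4851, -0.1259, 0.2167]
orientation: [3.142, 0.0, 1.569]
contact_force: [0.1, 2.2, -0.2]
opening: 0.0353
finger_force: 0.9
[351.07 183.1 ] [343, 174, 17, 20, 273] [0.4609 0.1055]
[240.3 194.1] [230, 177, 22, 34, 451] [ 0.4683 -0.1981]
packed expect [235.8 199. ]
packed expect [253.8 197.5]
packed expect [271.8 196.1]
```

Contact with jar_c is now clear, so I'll continue in small steps until the force rises.

```bash
for i in 1 2; do :; done; python3 -m jog '[[[-0.15,0,0],[0,0,0],3.5]]'; python3 -m jog '[[[-0.1,0,0],[0,0,0],3.5]]'; python3 -m jog '[[[-0.1,0,0],[0,0,0],3.5]]';python3 -m jog '[[[-0.1,0,0],[0,0,0],3.5]]'
```

```text
time_s: 7.78
tcp_pos: [0.4851, -0.1273, 0.2167]
orientation: [-3.141, -0.0, 1.569]
contact_force: [0.3, 3.4, 1.0]
opening: 0.035
finger_force: 1.4
time_s: 7.9
tcp_pos: [0.4851, -0.1283, 0.2167]
orientation: [-3.141, -0.0, 1.569]
contact_force: [0.1, 3.3, -0.0]
opening: 0.0346
finger_force: 1.4
time_s: 8.02
tcp_pos: [0.4851, -0.1293, 0.2167]
orientation: [-3.141, -0.0, 1.569]
contact_force: [-0.7, 3.7, 0.7]
opening: 0.035
finger_force: 1.4
time_s: 8.15
tcp_pos: [0.4851, -0.1303, 0.2167]
orientation: [-3.142, -0.0, 1.569]
contact_force: [-0.2, 1.7, 0.9]
opening: 0.0349
finger_force: 1.4
```

```bash
for k in 1; do python3 -m jog '[[[-0.1,0,0],[0,0,0],3.5]]'; done; python3 -m jog '[[[-0.1,0,0],[0,0,0],3.5]]'; python3 -m jog '[[[-0.1,0,0],[0,0,0],3.5]]';python3 -m jog '[[[-0.1,0,0],[0,0,0],3.5]]'
```

```text
time_s: 8.28
tcp_pos: [0.4851, -0.1313, 0.2167]
orientation: [-3.142, -0.0, 1.569]
contact_force: [0.9, 3.1, 0.6]
opening: 0.0351
finger_force: 1.4
time_s: 8.4
tcp_pos: [0.4851, -0.1323, 0.2167]
orientation: [-3.141, -0.0, 1.569]
contact_force: [0.1, 5.3, 1.2]
opening: 0.0348
finger_force: 2.3
time_s: 8.52
tcp_pos: [0.4849, -0.133, 0.2167]
orientation: [-3.141, -0.001, 1.568]
contact_force: [0.6, 11.7, 4.0]
opening: 0.0351
finger_force: 5.4
time_s: 8.65
tcp_pos: [0.4848, -0.1335, 0.2167]
orientation: [-3.141, -0.002, 1.568]
contact_force: [0.9, 19.8, 4.8]
opening: 0.0349
finger_force: 8.3
```

Force rose to 20 N, so jars a and c are packed against the stop. Next I back off, rise, and go behind jar_b.

```bash
python3 -m jog '[[[1.5,0,0],[0,0,0],3.5],[[1.5,0,0],[0,0,0],3.5],[[0,0,-5],[0,0,0],3.5],[[0,0,-5],[0,0,0],3.5],[[5.1,-0.6,0],[0,0,0],3.5],[[5.1,-0.6,0],[0,0,0],3.5],[[5.1,-0.6,0],[0,0,0],3.5],[[5.1,-0.6,0],[0,0,0],3.5]]'
python3 -m jog '[[[5.5,-0.4,0],[0,0,0],3.5],[[0,0,0],[0,0,0],3.5],[[0,0,3],[0,0,0],3.5],[[0,0,0],[0,0,0],3.5]]'
python3 - <<'E'
from h import *; from plant import vision
d=vision.grab_frame("top"); cv2.imwrite("pics/t3.png",cv2.resize(d["frame"][120:280,220:460],None,fx=3.3,fy=3.3,interpolation=cv2.INTER_CUBIC))
for c,s,m in blobs(d["frame"],*RED): print(c,s,ray(d,*c,.068)[:2].round(4))
E
```

```text
time_s: 9.65
tcp_pos: [0.461, 0.1019, 0.3169]
orientation: [3.141, 0.0, 1.569]
contact_force: [0.5, -0.0, -0.6]
opening: 0.0353
finger_force: 0.0
time_s: 10.15
tcp_pos: [0.4569, 0.1546, 0.2856]
orientation: [-3.138, 0.001, 1.569]
contact_force: [-1.1, -0.8, -0.1]
opening: 0.035
finger_force: 0.0
[404.9  206.68] [386, 198, 39, 19, 567] [ 0.4846 -0.1828]
[602.32 214.8 ] [586, 200, 36, 29, 738] [ 0.4775 -0.6592]
[288.58 214.86] [285, 207, 8, 17, 91] [0.458  0.0939]
[401.96 245.02] [392, 235, 21, 21, 353] [ 0.3936 -0.1768]
```

View pics/t3.png

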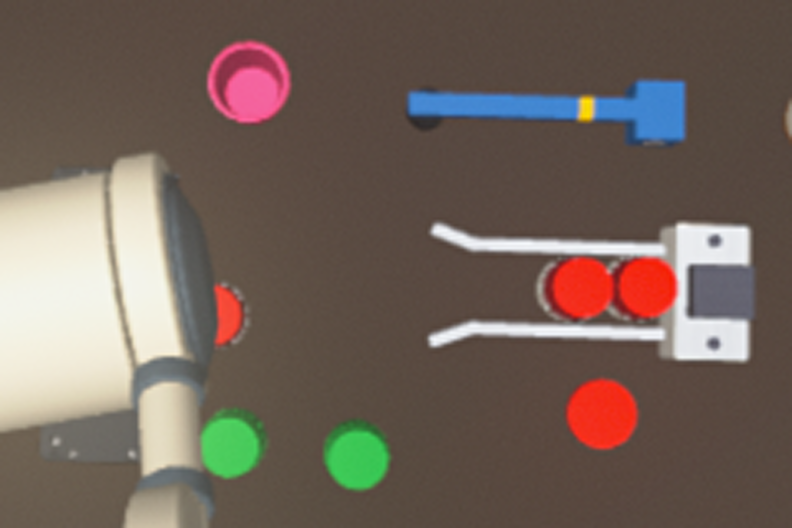

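Jars a and c are packed at crop (582,287) and (646,287), and the bystanders haven't moved. The gripper is behind jar_b, so I'll push it now.

```bash
python3 -m jog '[[[0,0,3.5],[0,0,0],3.5],[[0,0,3.4],[0,0,0],3.5],[[0,0,0],[0,0,0],3.5],[[-0.8,0,0],[0,0,0],3.5],[[-0.8,0,0],[0,0,0],3.5],[[-0.8,0.05,0],[0,0,0],3.5],[[-0.8,0.1,0],[0,0,0],3.5],[[-0.8,0.15,0],[0,0,0],3.5]]'
python3 -m jog '[[[-0.8,0.15,0],[0,0,0],3.5],[[-0.8,0.15,0],[0,0,0],3.5],[[-0.8,0.15,0],[0,0,0],3.5],[[-0.8,0.15,0],[0,0,0],3.5],[[-0.8,0.15,0],[0,0,0],3.5],[[-0.8,0.15,0],[0,0,0],3.5],[[-0.8,0.15,0],[0,0,0],3.5],[[-0.8,0.15,0],[0,0,0],3.5]]'; python3 red.py
```

```text
time_s: 11.2
tcp_pos: [0.4607, 0.1142, 0.2179]
orientation: [3.141, -0.0, 1.569]
contact_force: [0.0, 1.9, 3.8]
opening: 0.0351
finger_force: 1.9
time_s: 12.2
tcp_pos: [0.4726, 0.0502, 0.2177]
orientation: [-3.142, 0.0, 1.569]
contact_force: [0.1, 2.6, 1.7]
opening: 0.0348
finger_force: 1.9
[245.26 194.85] [228, 177, 35, 34, 784] [ 0.4724 -0.1846]
[316.87 189.67] [313, 180, 9, 20, 140] [0.4748 0.0093]
packed expect [235.8 199. ]
packed expect [253.8 197.5]
packed expect [271.8 196.1]
```

```bash
python3 -m jog '[[[-0.8,0.15,0],[0,0,0],3.5],[[-0.8,0.15,0],[0,0,0],3.5],[[-0.8,0.15,0],[0,0,0],3.5],[[-0.8,0.15,0],[0,0,0],3.5],[[-0.8,0.15,0],[0,0,0],3.5],[[-0.8,0.15,0],[0,0,0],3.5],[[-0.8,0.15,0],[0,0,0],3.5],[[-0.8,0.15,0],[0,0,0],3.5]]'; python3 red.py
python3 -m jog '[[[-0.7,0.05,0],[0,0,0],3.5],[[-0.7,0,0],[0,0,0],3.5],[[-0.7,0,0],[0,0,0],3.5],[[-0.7,0,0],[0,0,0],3.5],[[-0.7,0,0],[0,0,0],3.5],[[-0.7,0,0],[0,0,0],3.5],[[-0.7,0,0],[0,0,0],3.5],[[-0.7,0,0],[0,0,0],3.5]]'; python3 red.py | head -3
```

```text
time_s: 13.25
tcp_pos: [0.4845, -0.0138, 0.2177]
orientation: [-3.142, 0.0, 1.569]
contact_force: [-0.6, 1.0, 0.8]
opening: 0.035
finger_force: 1.1
[245.25 194.89] [228, 177, 35, 34, 780] [ 0.4726 -0.1847]
[292.48 194.6 ] [289, 186, 7, 19, 83] [ 0.4854 -0.0578]
packed expect [235.8 199. ]
packed expect [253.8 197.5]
packed expect [271.8 196.1]
time_s: 14.3
tcp_pos: [0.4848, -0.0698, 0.2177]
orientation: [-3.142, 0.0, 1.569]
contact_force: [-0.1, 1.1, 1.6]
opening: 0.0348
finger_force: 0.9
[245.29 194.87] [228, 177, 35, 34, 782] [ 0.4725 -0.1846]
[270.13 195.18] [268, 189, 4, 16, 38] [ 0.4809 -0.1178]
packed expect [235.8 199. ]
```

```bash
python3 -m jog '[[[-0.4,0,0],[0,0,0],3.5],[[-0.4,0,0],[0,0,0],3.5],[[-0.3,0,0],[0,0,0],3.5],[[-0.2,0,0],[0,0,0],3.5]]';python3 -m jog '[[[-0.1,0,0],[0,0,0],3.5]]';python3 -m jog '[[[-0.1,0,0],[0,0,0],3.5]]';python3 -m jog '[[[-0.1,0,0],[0,0,0],3.5]]'
```

```text
time_s: 14.85
tcp_pos: [0.4847, -0.0824, 0.2177]
orientation: [-3.142, -0.0, 1.569]
contact_force: [0.5, 1.4, 1.0]
opening: 0.0353
finger_force: 0.9
time_s: 14.98
tcp_pos: [0.4847, -0.0834, 0.2177]
orientation: [3.142, 0.0, 1.569]
contact_force: [-0.7, 0.7, 0.6]
opening: 0.0348
finger_force: 0.9
time_s: 15.1
tcp_pos: [0.4847, -0.0843, 0.2177]
orientation: [-3.142, -0.0, 1.569]
contact_force: [-0.5, 3.2, 1.2]
opening: 0.0351
finger_force: 1.5
time_s: 15.22
tcp_pos: [0.4846, -0.085, 0.2177]
orientation: [-3.141, -0.001, 1.569]
contact_force: [0.6, 10.7, 2.3]
opening: 0.035
finger_force: 4.5
```

Three jars are packed. Next I go over the clamp's band at (0.6207, -0.170) and look again.

```bash
python3 -m jog '[[[1.5,0,0],[0,0,0],3.5],[[1.5,0,0],[0,0,0],3.5],[[0,0,-5],[0,0,0],5],[[0,0,-4.5],[0,0,0],5],[[-2.9,3.4,0],[0,0,0],5],[[-2.9,3.4,0],[0,0,0],5],[[-2.9,3.4,0],[0,0,0],5],[[-2.8,3.4,0],[0,0,0],5]]'
python3 -m jog '[[[0,0,0],[0,0,0],5],[[0,0,0],[0,0,0],5]]'
cat > wrist.py <<'E'
from h import *; from plant import vision,status,manip
from scipy.spatial.transform import Rotation as Ro
def wray(w,s,u,v,z):
    f=w["fx"]; dx,dy=u-w["cx"],v-w["cy"]; r=np.hypot(dx,dy); th=r/f
    c=np.array([np.sin(th)*dx/r,np.sin(th)*dy/r,np.cos(th)]); H=np.array(w["hand_eye"]); R=Ro.from_euler("xyz",s["orientation"]).as_matrix()
    o=R@H[:3,3]+s["tcp_pos"]; dd=R@H[:3,:3]@c; return o+dd*(z-o[2])/dd[2]
E
python3 - <<'E'
from wrist import *
s=status.read_state(); w=vision.grab_frame("wrist"); cv2.imwrite("pics/w2.png",w["frame"])
print(s["tcp_pos"],s["orientation"])
for c,st,m in blobs(w["frame"],(22,150,120),(35,255,255),20): print("yel",c,st,wray(w,s,*c,.036).round(4))
for c,st,m in blobs(w["frame"],(100,150,60),(125,255,255),100): print("blue",c,st,wray(w,s,*c,.036).round(4))
d=vision.grab_frame("top"); cv2.imwrite("pics/t4.png",cv2.resize(d["frame"][120:280,220:460],None,fx=3.3,fy=3.3,interpolation=cv2.INTER_CUBIC))
for c,st,m in blobs(d["frame"],*RED): print(c,st,ray(d,*c,.068)[:2].round(4))
E
```

```text
time_s: 16.23
tcp_pos: [0.6217, -0.1703, 0.3127]
orientation: [-3.141, 0.0, 1.569]
contact_force: [-0.4, 0.3, -0.1]
opening: 0.0501
finger_force: 0.0
time_s: 16.48
tcp_pos: [0.6202, -0.1694, 0.3123]
orientation: [-3.14, -0.0, 1.569]
contact_force: [-0.1, -0.2, -0.6]
opening: 0.0497
finger_force: 0.0
[ 0.62018658 -0.1694492   0.31226957] [-3.14034020e+00 -4.61006403e-04  1.56934840e+00]
yel [318.5 202.5] [309, 198, 20, 10, 200] [ 0.6209 -0.1706  0.036 ]
yel [214.15 252.63] [212, 245, 5, 16, 41] [ 0.5226 -0.2198  0.036 ]
yel [419.02 251.6 ] [417, 244, 6, 17, 48] [ 0.7155 -0.2189  0.036 ]
yel [214.5  277.55] [212, 266, 6, 22, 62] [ 0.5193 -0.247   0.036 ]
yel [418.44 279.33] [416, 267, 6, 21, 48] [ 0.7188 -0.2491  0.036 ]
blue [318.63 159.4 ] [310, 111, 19, 85, 1297] [ 0.621  -0.1334  0.036 ]
blue [318.53 235.6 ] [295, 211, 48, 41, 1330] [ 0.6209 -0.2011  0.036 ]
[602.29 214.79] [586, 200, 36, 29, 735] [ 0.4776 -0.6591]
```

View pics/w2.png

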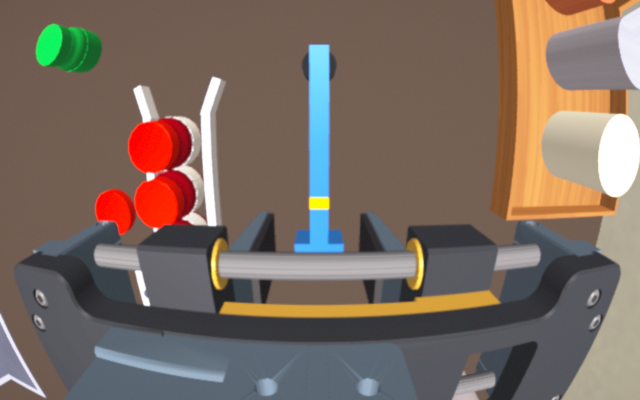

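The wrist view shows the clamp bar dead centre, with the band at (318,202) giving world (0.621,-0.1706). Jars stand in line in the lane at left, near (160,145), (165,200) and (185,225).

```bash
python3 -m jog '[[[-0.1,0.07,4],[0,0,0],5],[[0,0,4],[0,0,0],5],[[0,0,2],[0,0,0],5],[[0,0,1.1],[0,0,0],5],[[0,0,0],[0,0,0],5],[[0,0,0],[0,0,0],5]]' 
python3 -m jog '[[[0,0,0],[0,0,0],3],[[0,0,0],[0,0,0],2],[[0,0,0],[0,0,0],1],[[0,0,0],[0,0,0],1],[[0,0,0],[0,0,0],1],[[0,0,0],[0,0,0],1],[[0,0,0],[0,0,0],1]]' 50
```

```text
time_s: 17.32
tcp_pos: [0.6215, -0.1715, 0.2028]
orientation: [3.14, 0.001, 1.569]
contact_force: [-0.5, -0.7, 0.6]
opening: 0.0498
finger_force: 0.0
time_s: 18.2
tcp_pos: [0.6213, -0.1716, 0.2018]
orientation: [3.141, 0.0, 1.569]
contact_force: [-0.2, 0.1, 2.6]
opening: 0.016
finger_force: 50.0
```

```bash
python3 -m jog '[[[0,0,-0.5],[0,0,0],1],[[0,0,-1],[0,0,0],1],[[0,0,-1.5],[0,0,0],1],[[0,0,-2],[0,0,0],1],[[0,0,-2],[0,0,0],1],[[0,0,-2],[0,0,0],1],[[0,0,-1.5],[0,0,0],1],[[0,0,-1],[0,0,0],1]]'
python3 -m jog '[[[0,0,0],[0,0,0],1],[[0,0,0],[0,0,0],1]]'
python3 - <<'E'
from wrist import *
s=status.read_state(); w=vision.grab_frame("wrist"); cv2.imwrite("pics/w3.png",w["frame"])
for c,st,m in blobs(w["frame"],(22,150,120),(35,255,255),10)+blobs(w["frame"],(100,150,60),(125,255,255),50): print(c,st,wray(w,s,*c,s["tcp_pos"][2]-.165).round(4))
d=vision.grab_frame("scene")
for c,st,m in blobs(d["frame"],(100,150,60),(125,255,255),50): print("scene blue",c,st,cv2.minAreaRect(np.argwhere(m)[:,::-1].astype(np.float32)))
t=vision.grab_frame("top"); h=t["frame"]; print([(c,st,ray(t,*c,.068)[:2].round(4)) for c,st,m in blobs(h,*RED)])
E
```

```text
time_s: 19.2
tcp_pos: [0.6213, -0.1715, 0.3179]
orientation: [3.141, 0.0, 1.569]
contact_force: [0.6, 0.3, -6.3]
opening: 0.0157
finger_force: 50.0
time_s: 19.45
tcp_pos: [0.621, -0.1715, 0.3161]
orientation: [-3.141, -0.0, 1.569]
contact_force: [0.2, 0.4, -6.6]
opening: 0.0158
finger_force: 50.0
[357.45 255.98] [356, 247, 4, 21, 47] [ 0.6415 -0.1706  0.1511]
[276.05 268.95] [274, 248, 5, 42, 111] [ 0.599  -0.1782  0.1511]
[317.09 249.96] [301, 248, 33, 5, 162] [ 0.6207 -0.167   0.1511]
[357.13 281.11] [356, 269, 4, 21, 46] [ 0.6421 -0.1857  0.1511]
[316.94 175.8 ] [300, 102, 34, 144, 4592] [ 0.6207 -0.1287  0.1511]
[316.79 292.15] [301, 281, 33, 23, 741] [ 0.6205 -0.1924  0.1511]
scene blue [ 8.71 74.49] [0, 66, 25, 24, 314] ((7.602687835693359, 73.88188171386719), (19.344423294067383, 27.77096939086914), 61.55707550048828)
scene blue [  7.02 108.64] [0, 99, 15, 20, 55] ((6.911670207977295, 108.56941223144531), (23.589548110961914, 2.4151206016540527), 51.842769622802734)
scene blue [278.76 214.64] [254, 209, 49, 12, 401] ((278.101806640625, 214.52655029296875), (9.04658317565918, 48.42583084106445), 86.18592071533203)
scene blue [213.04 223.66] [211, 212, 8, 23, 74] ((213.78689575195312, 223.15574645996094), (22.362327575683594, 6.428038120269775), 84.80557250976562)
[(array([602.28, 214.81]), [586, 200, 35, 29, 733], array([ 0.4775, -0.6591]))]
```

```bash
python3 -m jog '[[[-0.2,-0.8,0],[0,0,0],1],[[-0.5,-1.8,0],[0,0,0],1],[[-0.6,-2.3,0],[0,0,0],1],[[-0.6,-2.3,0],[0,0,0],1],[[-0.6,-2.3,0],[0,0,0],1],[[-0.6,-2.3,0],[0,0,0],1],[[-0.4,-1.4,0],[0,0,0],1],[[-0.15,-0.4,0],[0,0,0],1]]'
python3 -m jog '[[[0,0,0.3],[0,0,0],1],[[0,0,0.5],[0,0,0],1],[[0,0,0.2],[0,0,0],1],[[0,0,0],[0,0,0],1],[[0,0,0],[0,0,0],1]]'
python3 - <<'E'
from wrist import *
s=status.read_state(); w=vision.grab_frame("wrist"); cv2.imwrite("pics/w4.png",w["frame"]); print(s["tcp_pos"],s["orientation"])
hsv=cv2.cvtColor(w["frame"],cv2.COLOR_BGR2HSV); m=cv2.inRange(hsv,(95,120,60),(125,255,255))
P=[]
for v in range(110,240,10):
    u=np.where(m[v,290:345])[0]+290
    if len(u)>5: P.append(wray(w,s,(u.min()+u.max())/2,v,s["tcp_pos"][2]-.165)[:2]); print(v,u.min(),u.max(),P[-1].round(4), np.linalg.norm(wray(w,s,u.min(),v,s["tcp_pos"][2]-.165)-wray(w,s,u.max()+1,v,s["tcp_pos"][2]-.165)).round(4))
P=np.array(P); print("dx/dy",np.polyfit(P[:,1],P[:,0],1))
v,u=np.where(m[60:240,290:345]); print("end row",v.min()+60, wray(w,s,317,v.min()+60,s["tcp_pos"][2]-.165).round(4))
d=vision.grab_frame("scene"); cv2.imwrite("pics/s4.png",cv2.resize(d["frame"][150:290,170:390],None,fx=3.5,fy=3.5,interpolation=cv2.INTER_CUBIC))
E
```

```text
time_s: 20.6
tcp_pos: [0.4846, -0.208, 0.3168]
orientation: [3.142, -0.0, 1.568]
contact_force: [0.7, -0.5, -5.8]
opening: 0.0155
finger_force: 50.0
time_s: 21.22
tcp_pos: [0.4853, -0.2078, 0.3067]
orientation: [3.142, 0.0, 1.569]
contact_force: [-0.7, -0.8, -6.8]
opening: 0.0156
finger_force: 50.0
[ 0.48531539 -0.20778877  0.30672257] [3.14152459e+00 1.62507954e-05 1.56883765e+00]
110 302 332 [ 0.4852 -0.134 ] 0.0143
120 300 334 [ 0.4852 -0.1387] 0.0162
130 301 333 [ 0.4852 -0.1433] 0.0153
140 302 332 [ 0.4852 -0.148 ] 0.0145
150 302 332 [ 0.4852 -0.1527] 0.0145
160 302 332 [ 0.4852 -0.1575] 0.0146
170 302 332 [ 0.4851 -0.1622] 0.0147
180 301 332 [ 0.4849 -0.1671] 0.0153
190 301 332 [ 0.4849 -0.172 ] 0.0154
200 302 331 [ 0.4849 -0.1769] 0.0145
210 303 331 [ 0.4851 -0.182 ] 0.0142
220 300 334 [ 0.4851 -0.1872] 0.0173
230 300 334 [ 0.4851 -0.1924] 0.0175
dx/dy [0.00343928 0.48564549]
end row 60 [ 0.4852 -0.1103  0.1417]
```

View pics/s4.png

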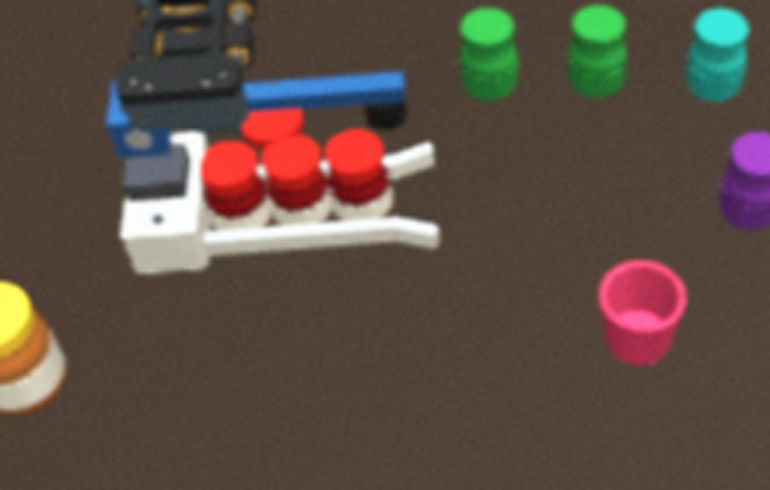

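View pics/w4.png

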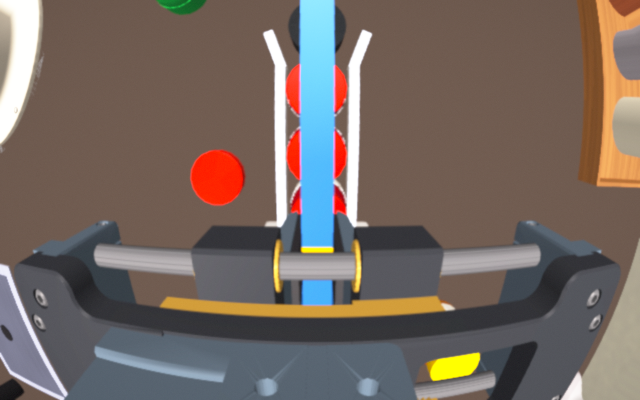

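The scene view shows three jars packed against the stop. The clamp is held above them, with the head at crop (140,125) over the post and the foot at (385,110). The wrist view shows the bar centred between the rails. Last I'll check level.

```bash
python3 -m jog '[[[0,-0.06,0],[0,0,0],1],[[0,0,0],[0,0,0],1],[[0,0,0],[0,0,0],1],[[0,0,0],[0,0,0],1],[[0,0,0],[0,0,0],1]]'
python3 - <<'E'
from h import *; from plant import vision,status
s=status.read_state(); print(s["tcp_pos"],s["orientation"],s["joint_vel"].round(3),s["moment"].round(3))
d=vision.grab_frame("scene"); f=d["frame"]; h=cv2.cvtColor(f,cv2.COLOR_BGR2HSV); m=cv2.inRange(h,(100,120,50),(125,255,255)); m[:150]=0;m[:,:190]=0
v,u=np.where(m[:,240:300]); print("bar right end col",u.max()+240)
up=.3067-.2018; by=s["tcp_pos"][1]+.001; bx=s["tcp_pos"][0]
# lower far edge of bar (x+8mm, z 22) & top near edge: compare with measured rows
for y in (.05,.07,.09,.12):
    a=proj(d,(bx-.008,by+y,up+.036)); b=proj(d,(bx+.008,by+y,up+.022)); c=int(round((a[0]+b[0])/2)); r=np.where(m[150:230,c])[0]+150
    print("y",y,"expected rows",round(a[1],1),round(b[1],1),"seen",r.min(),r.max(),"1deg would shift", round(proj(d,(bx,by+y,up+.03))[1]-proj(d,(bx,by+y,up+.03+y*.01745))[1],2))
print("end expected",proj(d,(bx,by+.134,up+.03)),"head corner low front",proj(d,(bx+.022,by-.074,up)),proj(d,(bx+.022,by-.038,up)))
v,u=np.where(m[150:230,190:235]); print("head box",u.min()+190,u.max()+190,v.min()+150,v.max()+150)
E
```

```text
time_s: 21.95
tcp_pos: [0.4846, -0.2078, 0.3067]
orientation: [-3.142, 0.0, 1.569]
contact_force: [1.3, -0.5, -7.9]
opening: 0.0151
finger_force: 50.0
[ 0.48457906 -0.20782645  0.30671228] [-3.14158949e+00  3.07727995e-05  1.56876725e+00] [0.    0.    0.    0.    0.001 0.001] [-0.136  0.118  0.027]
bar right end col 285
y 0.05 expected rows 172.8 181.2 seen 173 179 1deg would shift 0.24
y 0.07 expected rows 172.2 180.6 seen 172 179 1deg would shift 0.34
y 0.09 expected rows 171.6 180.0 seen 171 179 1deg would shift 0.43
y 0.12 expected rows 170.7 179.0 seen 171 179 1deg would shift 0.58
end expected (np.float64(284.5040935199198), np.float64(174.1406876289969)) head corner low front (np.float64(203.37408099769746), np.float64(195.16420326654202)) (np.float64(217.78315526606195), np.float64(193.9979179849296))
head box 200 217 174 194
```

The clamp is level and still, and its position agrees with what I expected. I'm handing in.

```bash
python3 -c "
from plant import close_job; print(close_job())"
```

```text
the job is handed in; nothing more can be done
None
```

I handed the job in at about 22 s, with the three jars packed against the rack's stop and the clamp arm held level about 3 cm above the post, lined up with the rails; the bystanders in view hadn't moved.

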